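# Close a syringe case by tucking its flap under the lip

## Task

Close the syringe case for the bedside round: with the fingertips, fold the blue flap over flat, and while keeping it down push it forward, fully home, so that its edge is tucked beneath the yellow lip and it stays shut when you let go. Push gently on the outside of the flap only; do not pinch it or reach behind it, and leave the syringe inside and everything else on the table where it is.

Things in the scene. Friction and masses are not known exactly. Their poses are not given: they have to be found in the camera images.
- case: White flat syringe case with an open top, 150 (x) x 120 (y) x 26 mm tall, fixed to the table. Origin: centre of its underside. Its +x axis points from the hinge end (the end nearer the robot) to the lip end; z is up. The yellow retaining lip is a 120 mm wide strip bridging the lip end, x = 52 to 74 mm, underside 33.5 mm and top 37.5 mm above the table; its mouth flares up towards the hinge end to 37 mm underside (40 mm top) at x = 46 mm.
- flap (a joint): Angle (rad) of the blue flap on its hinge: 0 = folded over flat, about 1.57 = standing upright. Range 0 to 1.7. It starts between 1.1 and 1.55; a weak spring lifts it again to about 0.95 if it is let go before it is tucked (2 N at mid-flap pushes it down and keeps it down). Tucked and let go, it rests against the underside of the lip at about 0.03.
- carriage (a joint): Travel (m) of the hinge carriage along the case's +x axis, 0 = drawn back, 0.022 = fully home at its stop. It carries the hinge and flap. It slides stiffly (about 4 N) and stays where it is left. With the flap flat the free edge clears the mouth of the lip only while the travel is below about 6 mm; at full travel the edge is about 10 mm beneath the flat of the lip.
- hinge_line (a point): Middle of the hinge axis (which runs along the case's y axis), 28 mm above the table, on the carriage: at x = -62 mm in the case plus the travel.
- flap_step (a point): On the outer face of the flap, at the foot of its thumb step, 60 mm from the hinge. The flap is 102 mm long from the hinge, 108 mm wide, its outer face 2 mm outside the hinge axis (30 mm above the table when flat). The step is a blue ledge 64 mm wide with an upright face towards the hinge, 7 mm high; beyond, it slopes down towards the free edge. A fingertip on the flap between hinge and step pushes against that face.
- flap_edge (a point): Middle of the free edge of the flap on its outer face, 102 mm from the hinge.
- lip_mouth (a point): Middle of the front underside edge of the yellow lip's flared mouth (case x = 46 mm, 37 mm above the table).
- liner: Thin grey lining of the inner face of the flap (the face that looks down into the case when folded over), 90 x 104 mm; origin on the hinge axis. The fingers have no business there.
- syringe: Loose clear syringe, 28x86x17 mm, lying in the case on its inner floor 5 mm above the table; origin: centre of its underside. It stays there.
- vial_red: Bystander, loose: glass vial with a red crimp cap, 23 mm across, 48 mm tall; origin: centre of its underside.
- vial_green: Bystander, loose: glass vial with a green crimp cap, 23 mm across, 48 mm tall; origin: centre of its underside.
- oximeter: Bystander, loose: blue and white finger oximeter, 33x58x30 mm; origin: centre of its underside.
- dropper_bottle: Bystander, loose: small brown dropper bottle, 34 mm across, 102 mm tall; origin: centre of its underside.
- marker: Bystander, loose: grey marker with a red cap, 137 mm long, 18 mm thick, lying; origin: centre of its underside.
- gel_bottle: Bystander, loose: white pump bottle, 69x55 mm, 176 mm tall; origin: centre of its underside.

How it is judged:
On the way:
1. the flap is folded down flat in front of the lip (below 0.1 rad with the carriage not yet 12 mm forward) (value of joint flap below 0.1 rad and value of joint carriage below 0.012 m), for 0.05 s.
At the end, for the whole second after the job is handed in: The flap lies shut (hinge below 0.07 rad) with the carriage at least 17 mm of its 22 mm forward, so its edge is at least 5 mm beneath the flat of the lip, at rest without being held, and the syringe lies in the case (value of joint flap below 0.07 rad and value of joint carriage above 0.017 m and velocity of joint flap between -0.05 and 0.05 rad/s and z of syringe in the frame of case below 0.015 m and horizontal distance between syringe and case below 0.06 m); the robot touches nothing.
It fails at once if a bystander is moved more than 25 mm (pushed, lifted or carried) (distance of any of vial_red, vial_green, oximeter, dropper_bottle, marker, gel_bottle from where it was at the start of the episode above 0.025 m).
It fails at once if the syringe is lifted or moved more than 25 mm (distance of syringe from where it was at the start of the episode above 0.025 m or height (world z) of syringe above 0.025 m).
It fails at once if the flap is grasped or touched on its inner face (over 1 N on the lining) (contact force between the fingers and liner above 1 N).
It fails at once if the fingers press on the case, flap or lip with more than 45 N (contact force between the fingers and case above 45 N).
It also fails if it takes over 35 s, if anything falls off the work surface, if the arm or the gripper's body presses on something with over 40 N, if the wrist force passes 120 N, or if a joint passes its speed limit or range.

## Robot

A 6-joint arm with a two-finger parallel gripper is mounted at the origin on the work surface; the furniture and walls round the work are solid. World frame = base frame: x ahead of the robot, y to its left, z up, the work surface at z = 0. Lengths are in m, angles in rad, forces in N, time in s.
With the tool pointing down it reaches from about 0.35 to 0.8 m from the base axis. Payload 7.3 kg.
Tool frame: the origin (TCP) lies at the very end of the fingers, on their centre line; the grasp point (between the pads) lies 19 mm behind it (r.grasp_offset is the distance from the TCP to the grasp point, in m); z points along the fingers, y is the direction in which the jaws open and shut (so a half turn about z gives the same grasp; the last joint's range is limited). The gripper opens to 85 mm and grips with 20 to 120 N. Pads are 22 mm wide; open, the fingers measure 114 mm over their backs; the gripper's body (76 mm by 85 mm) begins 54 mm behind the grasp point. The pads swing forward as they close: fully open they stand 13 mm farther back than shut.
Start: joints at [-1.385, 0.342, 1.524, -0, 1.275, -0.146], TCP at [0.171, -0.496, 0.192] pointing down, gripper open.
Joint ranges: [-2.53, 2.53], [-0.77, 2.02], [0.04, 2.7], [-1, 4.14], [0.28, 2.66], [-3.11, 3.11]. Speed limits (rad/s): [2.57, 2.57, 3.14, 3.14, 3.14, 3.14].

## Interface

Orientations are given as a rotation vector (axis times angle).
In Python, from plant import r gives the robot as it stands.
- The arm moves only by the shell command python3 -m handwheel 'ROWS' [OPENING] [FORCE]. ROWS is JSON, a list of rows, each a list of 4 numbers: the shift along the world's x, y, z in cm, then the turn about the world's z in degrees. In form: [[tx, ty, tz, spin], ...]. A call has 1 to 5 rows; each row shifts and turns the commanded pose from where the row before left it; what a row does not reach is not made up. A row lasts 1/12 s, in which the tool goes at most 41.7 mm and 7.16 degrees, less where a joint would pass 70% of its speed; a pose out of reach is approached as far as the arm can. A call with a gripper value outside its range is refused whole. OPENING is the closure in counts, from 0 (fully open) to 255 (shut), set as the call begins (- or left out, the last holds). The fingers move at their own pace and stop on an object; FORCE is the grip in N (left out, the last holds). Time passes only in rows, so rows that do not move let the fingers close. It gives the time, the measured TCP pose, the force and the opening at its end, in the units of the state.
- r.observe(): the state, without advancing time (a new reading comes with each control period).
- r.read_camera(name): name is "side" or "top"; returns (picture, depth): 400x640x3 uint8, red, green, blue; 400x640 float32, m along the optical axis (not along the pixel's ray), 0 where there is no reading.
- r.get_calibration(name): a dict with "fx", "fy", "cx", "cy" (pixels), "xyz" and "attitude" of the camera in the world. Camera axes: x right, y up, looking along -z (the intrinsics and any distortion apply to the point x, -y, -z); pixel columns grow to the right and rows downward; lengths in m; the calibration is good to about 2 mm. A picture is of the moment at which its call begins. get_calibration takes no time and is no camera call.
- r.close_job(): hands the job in, once; it reports no verdict.
The state is a dict: "time": time; "qpos": joint angles; "dq": joint speeds; "tau": joint torques, N m; "tool_pos": TCP position; "ee_rot": TCP orientation; "ft_force": force on the tool from outside, world axes, zero at the start; "ft_torque": the same for the moment, N m; "finger_gap": finger opening in m.
Only numpy, scipy, OpenCV 4.12 (cv2) and the standard library are available. Lean on these libraries where they do the work, as an engineer would, in place of code of your own. Each camera call takes 0.05 s, during which the arm holds its last target. There are 200 camera calls.

## Working session

There is one attempt and no reset: what is moved stays moved. The work goes in short steps, Python scripts to look and compute and a shell command to move; the robot and the scene stay as the last step left them, time stands still between calls to the robot, and variables do not carry over. Pictures are saved under pics/ and viewed, about 8 in all and at most 12, crops included, and the job is handed in when it is done.

```bash
mkdir -p pics; ls
cat > h.py <<'E'
import numpy as np,cv2
from scipy.spatial.transform import Rotation as R
from plant import r
def shot(n,tag):
    p,d=r.read_camera(n); cv2.imwrite(f'pics/{tag}.png',p[:,:,::-1]); np.savez(f'pics/{tag}.npz',p=p,d=d); return p,d
def cloud(n,d):
    c=r.get_calibration(n); a=np.array(c['attitude'],float)
    M=R.from_rotvec(a).as_matrix() if a.shape==(3,) else a
    v,u=np.indices(d.shape)
    P=np.stack([(u-c['cx'])/c['fx']*d,-(v-c['cy'])/c['fy']*d,-d],-1)
    W=P@M.T+np.array(c['xyz']); W[d<=0]=np.nan
    return W
E
python3 - <<'E'
from h import *
for n in('side','top'):
    print(r.get_calibration(n)); shot(n,n+'0')
print(r.observe())
E
```

```text
pics
{'fx': 379.3342054010265, 'fy': 379.3342054010265, 'cx': 326.28171764004037, 'cy': 198.37333098452248, 'xyz': array([ 0.23949861, -0.71005644,  0.35950193]), 'attitude': array([ 1.1961872 , -0.25979141, -0.34920727])}
{'fx': 442.18770114510926, 'fy': 442.18770114510926, 'cx': 315.86481374046883, 'cy': 205.081303119397, 'xyz': array([0.46735536, 0.04215997, 1.14203055]), 'attitude': array([ 0.04321539, -0.06379725, -1.58276209])}
{'time': 0.1, 'qpos': array([-1.38497911e+00,  3.42663059e-01,  1.52489585e+00,  9.07777477e-06,
        1.27540090e+00, -1.46000080e-01]), 'dq': array([ 1.57272862e-03, -1.74794542e-03, -1.49258412e-03, -5.21701609e-04,
        1.56252549e-03, -4.02632668e-05]), 'tau': array([ 2.41266229e-03, -4.34448230e+01, -2.46491092e+01, -6.81918505e-05,
        4.70838961e-03,  3.73263447e-06]), 'tool_pos': array([ 0.17097448, -0.49595844,  0.19139924]), 'ee_rot': array([-3.0971069e+00, -5.1859966e-01,  2.9102654e-05]), 'ft_force': array([ 0.39996303, -0.07702974,  0.45070273]), 'ft_torque': array([-0.0205556 , -0.01356572, -0.00189526]), 'finger_gap': 0.08536111142899062}
```

View pics/top0.png

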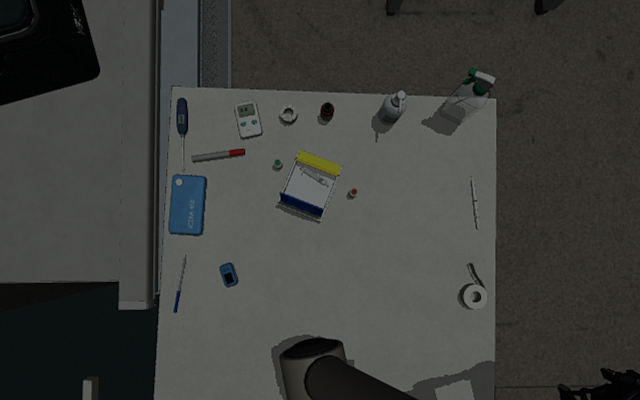

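View pics/side0.png

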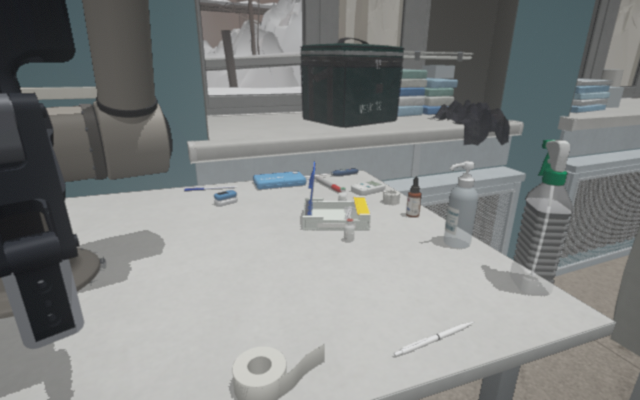

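Top view: yellow lip at about (318,163), blue flap standing at (302,204), red vial (353,193), green vial (277,164). The side view shows the flap nearly upright at (311,190).

```bash
cat >> h.py <<'E'
def ray(n,uv,z):
    c=r.get_calibration(n); M=R.from_rotvec(c['attitude']).as_matrix()
    uv=np.atleast_2d(uv).astype(float)
    D=np.stack([(uv[:,0]-c['cx'])/c['fx'],-(uv[:,1]-c['cy'])/c['fy'],-np.ones(len(uv))],-1)@M.T
    o=np.array(c['xyz']); return o+D*((z-o[2])/D[:,2])[:,None]
def mask(p,kind,box):
    h=cv2.cvtColor(p,cv2.COLOR_RGB2HSV); lo,hi={'y':((22,120,60),(35,255,255)),'b':((105,120,25),(125,255,255))}[kind]
    m=cv2.inRange(h,lo,hi); o=np.zeros_like(m); x0,x1,y0,y1=box; o[y0:y1,x0:x1]=m[y0:y1,x0:x1]; return o
E
python3 - <<'E'
from h import *
np.set_printoptions(precision=4,suppress=True)
z=np.load('pics/top0.npz');p,d=z['p'],z['d'];W=cloud('top',d)
m=mask(p,'y',(260,370,130,240))>0
print('lip n',m.sum(),'z',np.nanpercentile(W[m][:,2],[5,50,95]))
v,u=np.nonzero(m)
P=ray('top',np.c_[u,v],.0385)[:,:2]
rc=cv2.minAreaRect((P*1000).astype(np.float32)); print('rect',rc); print(cv2.boxPoints(rc))
mb=mask(p,'b',(260,370,150,240))>0; B=W[mb]; B=B[np.isfinite(B[:,0])]
print('flap',len(B),np.percentile(B,[2,25,50,75,98],axis=0))
v,u=np.nonzero(mb); print('pix',u.min(),u.max(),v.min(),v.max())
s=np.load('pics/side0.npz');ps,ds=s['p'],s['d'];Ws=cloud('side',ds)
ms=mask(ps,'b',(290,330,150,235))>0; B=Ws[ms];B=B[np.isfinite(B[:,0])]
print('side flap',len(B),np.percentile(B,[2,25,50,75,98],axis=0))
ms=mask(ps,'y',(340,380,190,225))>0; B=Ws[ms];print('side lip',len(B),np.nanmedian(B,0))
cv2.imwrite('pics/c1.png',np.hstack([cv2.resize(p[140:230,265:365,::-1],(400,360),interpolation=2)*2,cv2.resize(ps[155:245,290:390,::-1],(400,360),interpolation=2)]))
E
```

```text
lip n 499 z [0.0327 0.037  0.041 ]
rect ((649.3670043945312, 19.866241455078125), (110.8008804321289, 28.312929153442383), 67.38555908203125)
[[614.996  -25.8311]
 [641.132  -36.7182]
 [683.738   65.5636]
 [657.6021  76.4507]]
flap 287 [[0.5199 0.0185 0.0303]
 [0.532  0.0421 0.0927]
 [0.5395 0.0646 0.107 ]
 [0.5485 0.0839 0.1239]
 [0.5629 0.1066 0.1309]]
pix 280 322 192 215
side flap 30 [[0.527  0.0236 0.0901]
 [0.5293 0.0351 0.1   ]
 [0.5333 0.0418 0.1104]
 [0.5397 0.0525 0.1272]
 [0.558  0.0892 0.1283]]
side lip 170 [0.6479 0.0171 0.0364]
```

View pics/c1.png

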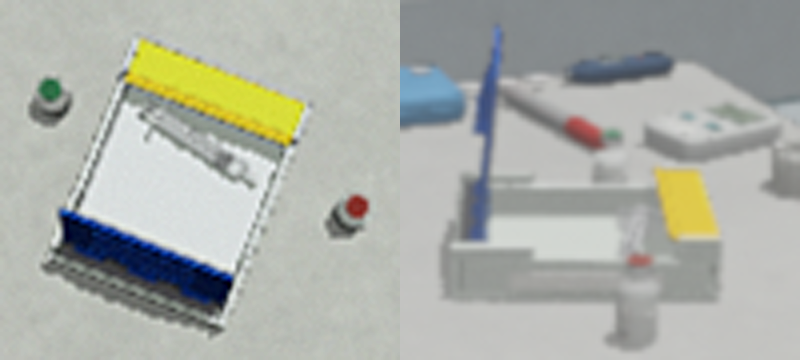

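Case axis is about −22.6° in yaw: the lip rectangle measures 113×28 mm against a nominal 120×28. The origin is near (0.594, 0.043) and the hinge near (0.537, 0.067). I'll fly behind the flap with the fingers shut and the jaw axis along case y.

```bash
for i in 1; do python3 -m handwheel '[[1.6,2.9,0,-2.1],[1.6,2.9,0,-2.1],[1.6,2.9,0,-2.1],[1.6,2.9,0,-2.1],[1.6,2.9,0,-2.1]]' 255 20; python3 -m handwheel '[[1.6,2.9,0,-2.1],[1.6,2.9,0,-2.1],[1.6,2.9,0,-2.1],[1.6,2.9,0,-2.1],[1.6,2.9,0,-2.1]]'; python3 -m handwheel '[[1.6,2.9,0,-2.1],[1.6,2.9,0,-2.1],[1.6,2.9,0,-2.1],[1.6,2.9,0,-2.1],[1.6,2.9,0,-2.1]]';python3 -m handwheel '[[1.6,2.9,0,-2.1],[1.6,2.9,0,-2.1],[1.6,2.9,0,-2.1],[1.6,2.9,0,-2.1],[0,0,0,0]]'; done
```

```text
time: 0.52
tool_pos: [0.2513, -0.3497, 0.1917]
ee_rot: [-3.133, -0.229, 0.0]
ft_force: [-0.1, -0.4, 0.2]
finger_gap: 0.0254
time: 0.93
tool_pos: [0.3313, -0.2047, 0.1919]
ee_rot: [-3.141, 0.058, 0.0]
ft_force: [0.1, 0.3, 0.0]
finger_gap: -0.0002
time: 1.35
tool_pos: [0.4113, -0.0597, 0.1919]
ee_rot: [3.123, -0.344, -0.0]
ft_force: [0.3, 0.2, -0.0]
finger_gap: -0.0001
time: 1.77
tool_pos: [0.4768, 0.0589, 0.1916]
ee_rot: [-3.088, 0.566, -0.001]
ft_force: [-0.6, -0.2, -0.5]
finger_gap: 0.0
```

```bash
python3 -m handwheel '[[1,0.7,-2.3,-1.8],[1,0.7,-2.3,0],[1,0.6,-2.3,0],[0,0,-2.3,0],[0,0,-1.7,0]]'; python3 -m handwheel '[[0,0,0,0]]'
cat >> h.py <<'E'
O=np.array([.594,.043]);ex=np.array([.923,-.3845]);ey=np.array([.3845,.923])
def cf(P): P=np.asarray(P);return np.stack([(P[...,:2]-O)@ex,(P[...,:2]-O)@ey,P[...,2]],-1)
E
python3 - <<'E'
from h import *
np.set_printoptions(precision=4,suppress=True)
print(cf(r.observe()['tool_pos']))
p,d=shot('top','top1');ps,ds=shot('side','side1')
for n,P,D,b in(('top',p,d,(260,370,150,240)),('side',ps,ds,(290,330,150,235))):
    m=mask(P,'b',b)>0;B=cf(cloud(n,D)[m]);print(n,len(B),np.nanpercentile(B,[2,25,50,75,98],axis=0))
cv2.imwrite('pics/c2.png',np.hstack([cv2.resize(p[140:230,265:365,::-1],(400,360),interpolation=2)*2,cv2.resize(ps[135:235,280:390,::-1],(400,360),interpolation=2)]))
E
```

```text
time: 2.18
tool_pos: [0.5041, 0.0746, 0.0807]
ee_rot: [3.08, -0.617, -0.004]
ft_force: [-0.9, 0.2, -0.8]
finger_gap: -0.0004
time: 2.27
tool_pos: [0.5021, 0.0743, 0.0794]
ee_rot: [3.079, -0.617, -0.012]
ft_force: [-1.1, -0.5, 0.1]
finger_gap: -0.0005
[-0.0969 -0.0064  0.0794]
top 3 [[-0.083  -0.0459  0.433 ]
 [-0.0824 -0.0456  0.4347]
 [-0.0818 -0.0453  0.4364]
 [-0.0767 -0.0433  0.4386]
 [-0.072  -0.0414  0.4406]]
side 36 [[-0.0591 -0.0499  0.0903]
 [-0.0571 -0.0321  0.1002]
 [-0.0558 -0.0266  0.1101]
 [-0.0522 -0.0118  0.1272]
 [-0.0502  0.0272  0.1285]]
```

View pics/c2.png

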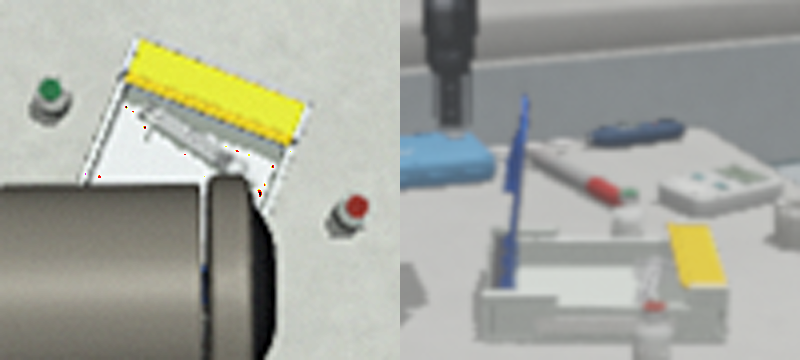

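```bash
cat >> h.py <<'E'
def proj(n,P):
    c=r.get_calibration(n); M=R.from_rotvec(c['attitude']).as_matrix(); q=(np.asarray(P)-c['xyz'])@M
    return c['cx']+c['fx']*q[...,0]/-q[...,2], c['cy']-c['fy']*q[...,1]/-q[...,2]
E
python3 - <<'E'
from h import *
o=r.observe();np.set_printoptions(precision=4,suppress=True)
print(proj('side',o['tool_pos']),proj('side',o['tool_pos']+[0,0,.05]))
print(proj('side',np.r_[O-.05*ex,.13]))
z=np.load('pics/side1.npz');W=cf(cloud('side',z['d']))
for v in range(150,192,3): print(v,W[v,288:300:3].round(3).tolist())
E
```

```text
(np.float64(294.7292656587774), np.float64(186.385542804816)) (np.float64(294.37608449082), np.float64(165.2677688758651))
(np.float64(314.23903121879977), np.float64(166.0401199152541))
150 [[-0.105, -0.045, 0.177], [-0.099, -0.034, 0.174], [-0.093, -0.035, 0.175], [-0.086, -0.043, 0.177]]
153 [[-0.106, -0.036, 0.168], [-0.099, -0.036, 0.168], [-0.093, -0.037, 0.169], [-0.086, -0.038, 0.169]]
156 [[-0.142, 0.385, 0.057], [-0.101, -0.017, 0.157], [-0.094, -0.019, 0.157], [-0.088, -0.013, 0.156]]
159 [[-0.142, 0.385, 0.047], [-0.101, -0.019, 0.151], [-0.095, -0.013, 0.149], [-0.088, -0.011, 0.149]]
162 [[-0.142, 0.385, 0.037], [-0.101, -0.019, 0.144], [-0.094, -0.018, 0.144], [-0.088, -0.012, 0.142]]
165 [[-0.142, 0.382, 0.027], [-0.101, -0.02, 0.137], [-0.095, -0.014, 0.136], [-0.088, -0.014, 0.136]]
168 [[-0.143, 0.385, 0.016], [-0.101, -0.021, 0.131], [-0.094, -0.021, 0.131], [-0.088, -0.018, 0.13]]
171 [[-0.143, 0.39, 0.005], [-0.102, -0.011, 0.121], [-0.095, -0.01, 0.121], [-0.088, -0.014, 0.122]]
174 [[-0.135, 0.288, 0.025], [-0.125, 0.287, 0.025], [-0.117, 0.292, 0.024], [-0.107, 0.293, 0.023]]
177 [[-0.132, 0.259, 0.024], [-0.123, 0.26, 0.024], [-0.114, 0.256, 0.025], [-0.106, 0.264, 0.023]]
180 [[-0.131, 0.237, 0.021], [-0.122, 0.243, 0.019], [-0.113, 0.242, 0.02], [-0.105, 0.246, 0.019]]
183 [[-0.131, 0.239, 0.012], [-0.122, 0.239, 0.011], [-0.113, 0.241, 0.011], [-0.105, 0.243, 0.01]]
186 [[-0.131, 0.235, 0.003], [-0.122, 0.238, 0.002], [-0.114, 0.246, 0.0], [-0.105, 0.25, -0.001]]
189 [[-0.13, 0.219, -0.0], [-0.121, 0.223, -0.002], [-0.112, 0.22, -0.001], [-0.104, 0.22, -0.0]]
```

The side depth puts the fingertip end at z≈0.118, while the reported TCP is 0.079. I'll recheck with the arm settled.

Run:
```python
from h import *
np.set_printoptions(precision=4,suppress=True)
o=r.observe();print(o['time'],o['tool_pos'],o['dq'],o['finger_gap'])
p,d=shot('side','side2');W=cf(cloud('side',d))
for v in range(168,192,2): print(v,W[v,288:303:3].round(3).tolist())
cv2.imwrite('pics/c3.png',cv2.resize(p[60:240,240:400,::-1],(640,720)[:1]+(600,),interpolation=2))
```

```text
2.3667 [0.5047 0.0743 0.0829] [-0.0007 -0.0309 -0.0293  0.0005  0.0025  0.003 ] 0.00024497557797773146
168 [[-0.143, 0.388, 0.016], [-0.102, -0.013, 0.129], [-0.095, -0.018, 0.13], [-0.088, -0.02, 0.131], [-0.104, 0.399, 0.013]]
170 [[-0.143, 0.382, 0.01], [-0.102, -0.013, 0.124], [-0.095, -0.011, 0.123], [-0.088, -0.013, 0.124], [-0.104, 0.405, 0.004]]
172 [[-0.137, 0.312, 0.024], [-0.127, 0.315, 0.023], [-0.117, 0.303, 0.027], [-0.108, 0.305, 0.026], [-0.104, 0.4, -0.002]]
174 [[-0.135, 0.29, 0.024], [-0.126, 0.289, 0.024], [-0.116, 0.287, 0.025], [-0.107, 0.292, 0.023], [-0.098, 0.295, 0.023]]
176 [[-0.133, 0.272, 0.023], [-0.124, 0.269, 0.024], [-0.115, 0.273, 0.023], [-0.106, 0.266, 0.025], [-0.097, 0.27, 0.024]]
178 [[-0.131, 0.247, 0.025], [-0.123, 0.248, 0.024], [-0.114, 0.249, 0.024], [-0.105, 0.253, 0.023], [-0.096, 0.255, 0.022]]
180 [[-0.131, 0.238, 0.021], [-0.122, 0.239, 0.021], [-0.114, 0.245, 0.019], [-0.105, 0.247, 0.019], [-0.096, 0.248, 0.018]]
182 [[-0.13, 0.232, 0.017], [-0.122, 0.239, 0.015], [-0.113, 0.242, 0.014], [-0.105, 0.244, 0.013], [-0.096, 0.249, 0.011]]
184 [[-0.131, 0.234, 0.01], [-0.122, 0.24, 0.008], [-0.113, 0.24, 0.008], [-0.105, 0.244, 0.007], [-0.096, 0.25, 0.005]]
186 [[-0.131, 0.239, 0.002], [-0.123, 0.242, 0.001], [-0.114, 0.246, -0.0], [-0.105, 0.246, 0.0], [-0.096, 0.25, -0.001]]
188 [[-0.131, 0.23, -0.001], [-0.122, 0.231, -0.001], [-0.113, 0.234, -0.002], [-0.104, 0.232, -0.002], [-0.095, 0.23, -0.001]]
190 [[-0.129, 0.21, -0.0], [-0.121, 0.214, -0.002], [-0.112, 0.211, -0.001], [-0.103, 0.213, -0.001], [-0.094, 0.211, -0.001]]
```

View pics/c3.png

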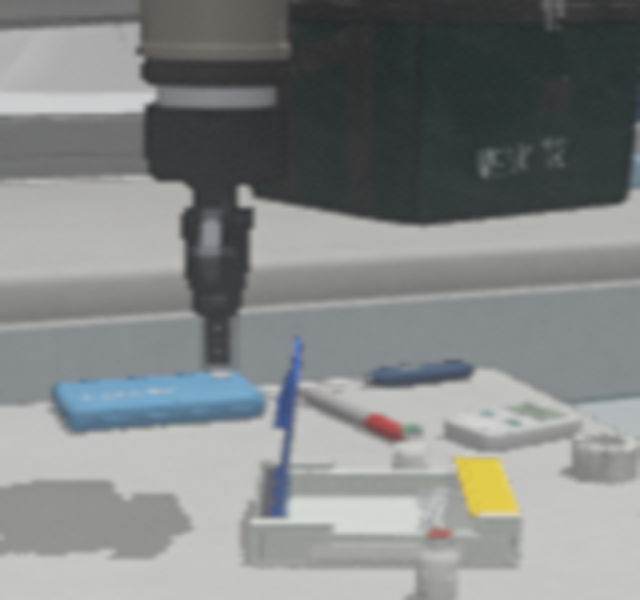

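Run:
```python
from h import *
np.set_printoptions(precision=3,suppress=True)
print(proj('side',np.array([.171,-.496,.1914])))
W=cloud('side',np.load('pics/side0.npz')['d'])
for v in range(290,350,6): print(v,W[v,20:80:12].round(3).tolist())
o=r.observe();print(o['tool_pos'],o['qpos'])
```

```text
(np.float64(62.89120130736944), np.float64(368.9006495425681))
290 [[0.183, -0.551, 0.275], [0.186, -0.55, 0.274], [0.189, -0.547, 0.271], [0.192, -0.547, 0.27], [0.194, -0.54, 0.265]]
296 [[0.18, -0.545, 0.27], [0.185, -0.55, 0.271], [0.188, -0.548, 0.269], [0.192, -0.549, 0.268], [0.194, -0.54, 0.262]]
302 [[0.179, -0.544, 0.266], [0.185, -0.55, 0.268], [0.187, -0.546, 0.265], [0.192, -0.549, 0.266], [0.195, -0.546, 0.263]]
308 [[0.179, -0.545, 0.264], [0.184, -0.549, 0.265], [0.187, -0.548, 0.264], [0.191, -0.548, 0.262], [0.195, -0.547, 0.261]]
314 [[0.178, -0.545, 0.262], [0.184, -0.552, 0.264], [0.187, -0.55, 0.262], [0.19, -0.545, 0.258], [0.194, -0.547, 0.258]]
320 [[0.178, -0.545, 0.259], [0.184, -0.551, 0.261], [0.186, -0.548, 0.258], [0.189, -0.546, 0.256], [0.194, -0.547, 0.256]]
326 [[0.177, -0.545, 0.256], [0.183, -0.55, 0.258], [0.187, -0.551, 0.257], [0.19, -0.549, 0.255], [0.193, -0.546, 0.252]]
332 [[0.177, -0.546, 0.254], [0.18, -0.545, 0.252], [0.185, -0.549, 0.253], [0.188, -0.547, 0.25], [0.191, -0.541, 0.245]]
338 [[0.029, -0.166, -0.0], [0.179, -0.544, 0.249], [0.185, -0.549, 0.25], [0.186, -0.542, 0.244], [0.088, -0.189, -0.002]]
344 [[0.032, -0.178, -0.002], [0.179, -0.544, 0.246], [0.182, -0.544, 0.244], [0.075, -0.196, -0.002], [0.091, -0.204, -0.001]]
[0.505 0.074 0.084] [-0.004  0.432  1.715 -0.     0.993  1.963]
```

The finger end in the image is about 38 mm above the reported TCP, and it was the same in the start picture. I'll settle which is right with a gentle touch on the bare table behind the case.

```bash
python3 -m handwheel '[[-1.1,0.8,-1.5,0],[0,0,-2,0],[0,0,-2,0],[0,0,-1.5,0],[0,0,0,0]]'; python3 -m handwheel '[[0,0,-0.4,0],[0,0,-0.3,0],[0,0,0,0]]'
```

```text
time: 2.83
tool_pos: [0.4931, 0.0825, 0.0121]
ee_rot: [3.08, -0.618, -0.003]
ft_force: [-0.7, -0.4, -0.6]
finger_gap: -0.0001
time: 3.08
tool_pos: [0.4947, 0.0826, 0.0068]
ee_rot: [-3.08, 0.618, -0.003]
ft_force: [0.0, 0.4, -0.3]
finger_gap: -0.0001
```

```bash
python3 -m handwheel '[[0,0,-0.3,0],[0,0,0,0]]'; python3 -m handwheel '[[0,0,-0.3,0],[0,0,0,0]]';  python3 -m handwheel '[[0,0,-0.3,0],[0,0,0,0]]'
python3 - <<'E'
from h import *
p,d=shot('side','side3');W=cf(cloud('side',d))
for v in range(180,222,4): print(v,W[v,284:303:3].round(3).tolist())
E
```

```text
time: 3.25
tool_pos: [0.4943, 0.0826, 0.0033]
ee_rot: [-3.08, 0.618, -0.001]
ft_force: [0.5, -0.5, -0.7]
finger_gap: 0.0001
time: 3.42
tool_pos: [0.4939, 0.0826, -0.0002]
ee_rot: [3.08, -0.618, -0.0]
ft_force: [0.7, 0.1, -0.5]
finger_gap: -0.0003
time: 3.58
tool_pos: [0.4938, 0.0826, -0.0034]
ee_rot: [3.08, -0.618, -0.001]
ft_force: [-0.9, 0.7, -0.0]
finger_gap: 0.0
180 [[-0.114, -0.056, 0.114], [-0.107, -0.057, 0.115], [-0.101, -0.059, 0.115], [-0.095, -0.044, 0.11], [-0.09, -0.019, 0.103], [-0.099, 0.25, 0.018], [-0.09, 0.253, 0.017]]
184 [[-0.115, -0.048, 0.102], [-0.108, -0.05, 0.103], [-0.102, -0.047, 0.102], [-0.095, -0.045, 0.101], [-0.108, 0.244, 0.007], [-0.099, 0.241, 0.008], [-0.09, 0.251, 0.005]]
188 [[-0.116, -0.041, 0.091], [-0.11, -0.034, 0.089], [-0.103, -0.032, 0.088], [-0.096, -0.039, 0.09], [-0.107, 0.233, -0.002], [-0.098, 0.231, -0.001], [-0.089, 0.231, -0.001]]
192 [[-0.139, 0.197, -0.002], [-0.112, -0.016, 0.073], [-0.105, -0.017, 0.073], [-0.098, -0.01, 0.071], [-0.105, 0.196, -0.002], [-0.096, 0.195, -0.001], [-0.088, 0.198, -0.002]]
196 [[-0.136, 0.16, -0.00
[... 517 characters left out ...]
, 0.072, -0.002], [-0.12, 0.071, -0.001], [-0.113, 0.069, -0.0], [-0.105, 0.071, -0.001], [-0.098, 0.074, -0.002], [-0.09, 0.073, -0.002], [-0.082, 0.071, -0.001]]
212 [[-0.126, 0.045, -0.002], [-0.118, 0.043, -0.001], [-0.111, 0.044, -0.001], [-0.103, 0.042, -0.0], [-0.096, 0.046, -0.002], [-0.088, 0.043, -0.001], [-0.081, 0.047, -0.002]]
216 [[-0.123, 0.018, -0.001], [-0.116, 0.019, -0.001], [-0.109, 0.019, -0.001], [-0.101, 0.017, -0.0], [-0.094, 0.02, -0.002], [-0.087, 0.019, -0.001], [-0.08, 0.019, -0.001]]
220 [[-0.121, -0.008, -0.0], [-0.114, -0.004, -0.002], [-0.107, -0.005, -0.001], [-0.1, -0.002, -0.003], [-0.093, -0.006, -0.001], [-0.086, -0.002, -0.002], [-0.079, -0.005, -0.001]]
```

Settled: no contact at reported z = −3 mm, and the camera shows the tip at about +36 mm. So the real tip height is the reported z plus about 38 mm, while x and y agree. Next I raise the tip to about 74 mm and come up to the flap.

```bash
python3 -m handwheel '[[0,0,2,0],[0,0,2,0],[0.7,-0.3,0,0],[0.7,-0.3,0,0],[0.7,-0.3,0,0]]'; python3 -m handwheel '[[0.4,-0.15,0,0],[0.3,-0.1,0,0],[0,0,0,0]]'; python3 -m handwheel '[[0.6,-0.25,-0.1,0],[0.6,-0.25,-0.1,0],[0.5,-0.2,0,0],[0,0,0,0]]'
python3 - <<'E'
from h import *
print(cf(r.observe()['tool_pos']).round(4))
p,d=shot('side','side4')
cv2.imwrite('pics/c4.png',cv2.resize(p[130:240,280:400,::-1],(600,550),interpolation=2))
E
```

```text
time: 4.05
tool_pos: [0.5156, 0.0733, 0.0367]
ee_rot: [3.08, -0.618, -0.0]
ft_force: [-0.1, -1.1, -0.6]
finger_gap: -0.0005
time: 4.3
tool_pos: [0.5223, 0.0708, 0.0362]
ee_rot: [3.08, -0.619, -0.002]
ft_force: [-0.6, -0.3, 1.4]
finger_gap: -0.0001
time: 4.63
tool_pos: [0.5402, 0.0637, 0.0349]
ee_rot: [3.08, -0.619, 0.001]
ft_force: [0.5, -0.5, -0.0]
finger_gap: 0.0002
[-0.0576 -0.0016  0.0349]
```

View pics/c4.png

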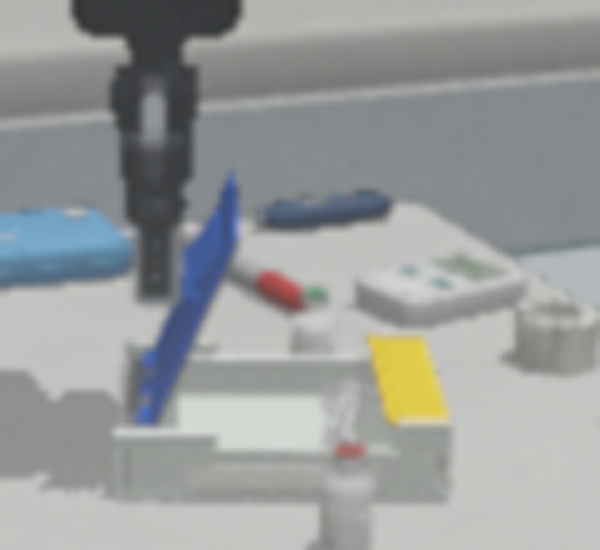

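The flap has tipped to about 65–70° (edge at crop (232,180)), with the fingertip on its outer face below the step. I'll keep going along the arc.

```bash
python3 -m handwheel '[[0.4,-0.15,-0.2,0],[0.4,-0.15,-0.25,0],[0.3,-0.15,-0.3,0],[0.3,-0.1,-0.3,0],[0.3,-0.1,-0.3,0]]'; python3 -m handwheel '[[0.3,-0.1,-0.35,0],[0.2,-0.1,-0.4,0],[0.2,-0.1,-0.4,0],[0.2,-0.05,-0.4,0],[0,0,0,0]]'
python3 - <<'E'
from h import *
print(cf(r.observe()['tool_pos']).round(4))
p,d=shot('side','side5')
cv2.imwrite('pics/c5.png',cv2.resize(p[130:240,280:400,::-1],(600,550),interpolation=2))
E
```

```text
time: 5.1
tool_pos: [0.5564, 0.0575, 0.0212]
ee_rot: [3.08, -0.618, -0.0]
ft_force: [-0.4, 1.4, 1.3]
finger_gap: 0.0002
time: 5.52
tool_pos: [0.565, 0.054, 0.0051]
ee_rot: [3.08, -0.618, -0.001]
ft_force: [0.7, -0.1, 0.3]
finger_gap: -0.0002
[-0.031  -0.001   0.0051]
```

View pics/c5.png

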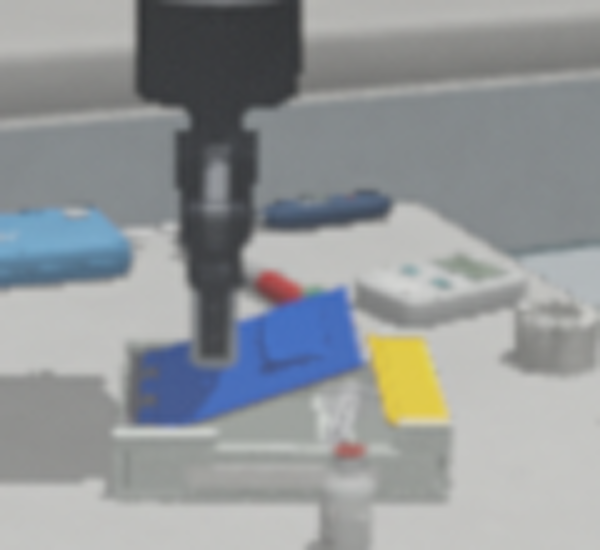

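The flap is at about 0.3 rad with its edge in front of the lip and the tip between hinge and step. I'll lower the rest gently, watching the force.

```bash
python3 -m handwheel '[[0.1,0,-0.4,0],[0,0,-0.3,0],[0,0,-0.3,0],[0,0,-0.2,0],[0,0,0,0]]'; python3 -m handwheel '[[0,0,-0.15,0],[0,0,0,0],[0,0,0,0]]'
python3 - <<'E'
from h import *
print(cf(r.observe()['tool_pos']).round(4))
p,d=shot('side','side6'); m=mask(p,'b',(295,365,170,222))>0
B=cf(cloud('side',d)[m]);B=B[np.isfinite(B[:,0])]; print(np.c_[B[:,0],B[:,2]][::12].round(3).tolist()); print(B[:,0].max())
E
```

```text
time: 5.98
tool_pos: [0.5659, 0.0542, -0.0064]
ee_rot: [3.08, -0.618, -0.0]
ft_force: [0.1, 0.3, 0.8]
finger_gap: 0.0004
time: 6.23
tool_pos: [0.566, 0.0541, -0.0075]
ee_rot: [3.08, -0.618, -0.0]
ft_force: [0.8, -0.5, 1.4]
finger_gap: -0.0001
[-0.0301 -0.0005 -0.0075]
[[0.018, 0.033], [0.01, 0.036], [-0.061, 0.032], [-0.004, 0.031], [0.027, 0.033], [-0.017, 0.03], [0.012, 0.037], [-0.056, 0.029], [-0.001, 0.039], [0.029, 0.032], [-0.012, 0.031], [0.016, 0.035], [-0.051, 0.029], [0.003, 0.039], [0.033, 0.033], [-0.015, 0.031], [0.013, 0.036], [-0.062, 0.032], [-0.01, 0.032], [0.017, 0.037], [-0.05, 0.031], [-0.001, 0.031], [0.027, 0.034], [-0.041, 0.03], [-0.013, 0.032], [0.014, 0.037], [-0.052, 0.029], [-0.025, 0.032], [0.002, 0.036], [0.03, 0.033], [-0.036, 0.029], [-0.009, 0.032], [0.018, 0.034], [-0.059, 0.033], [-0.032, 0.03], [-0.004, 0.031], [0.023, 0.033], [-0.054, 0.029], [-0.027, 0.03], [0.0, 0.031], [0.027, 0.033], [-0.023, 0.03], [0.004, 0.032], [0.031, 0.033], [-0.009, 0.031], [0.017, 0.032], [-0.023, 0.03]]
0.03966471343057642
```

```bash
python3 -m handwheel '[[0,0,-0.15,0],[0,0,0,0],[0,0,0,0]]'; python3 -m handwheel '[[0,0,-0.1,0],[0,0,0,0],[0,0,0,0]]'
```

```text
time: 6.53
tool_pos: [0.5661, 0.0541, -0.009]
ee_rot: [3.08, -0.618, 0.0]
ft_force: [1.2, -1.0, 1.3]
finger_gap: 0.0
time: 6.78
tool_pos: [0.5662, 0.0541, -0.0094]
ee_rot: [3.08, -0.618, 0.001]
ft_force: [-1.1, -0.6, 7.4]
finger_gap: 0.0006
```

```bash
python3 -m handwheel '[[0,0,-0.1,0],[0,0,0,0],[0,0,0,0]]'
```

```text
time: 7.03
tool_pos: [0.5662, 0.0542, -0.0096]
ee_rot: [-3.08, 0.618, -0.001]
ft_force: [-3.3, 0.5, 12.6]
finger_gap: 0.0001
```

The flap is flat on its stop, with 12.6 N down and the reading no longer dropping. Now I slide forward to the step and push.

```bash
python3 -m handwheel '[[0.3,-0.1,0.05,0],[0.3,-0.15,0,0],[0.3,-0.1,0,0],[0.3,-0.15,0,0],[0,0,0,0]]'; python3 -m handwheel '[[0.3,-0.1,0,0],[0.3,-0.15,0,0],[0.2,-0.1,0,0],[0,0,0,0]]';python3 -m handwheel '[[0.3,-0.1,0,0],[0.3,-0.15,0,0],[0,0,0,0]]'
python3 - <<'E'
from h import *
print(cf(r.observe()['tool_pos']).round(4))
p,d=shot('side','side7'); m=mask(p,'b',(295,365,170,222))>0
B=cf(cloud('side',d)[m]);B=B[np.isfinite(B[:,0])]; print(np.percentile(B[:,0],[.5,2,98,99.5]),np.median(B[B[:,0]>.025][:,2]))
cv2.imwrite('pics/c7.png',cv2.resize(p[130:240,280:400,::-1],(600,550),interpolation=2))
E
```

```text
time: 7.45
tool_pos: [0.5781, 0.0492, -0.0095]
ee_rot: [-3.08, 0.618, 0.0]
ft_force: [-1.7, 0.0, 10.4]
finger_gap: -0.0001
time: 7.78
tool_pos: [0.5855, 0.0461, -0.0096]
ee_rot: [-3.08, 0.618, 0.002]
ft_force: [-3.0, 1.1, 11.2]
finger_gap: -0.0003
time: 8.03
tool_pos: [0.5903, 0.044, -0.0098]
ee_rot: [-3.08, 0.618, 0.006]
ft_force: [-7.2, 3.1, 13.0]
finger_gap: 0.0003
[-0.0038 -0.0005 -0.0098]
[-0.0410552  -0.03853111  0.04269548  0.04424735] 0.03132700781842615
```

View pics/c7.png

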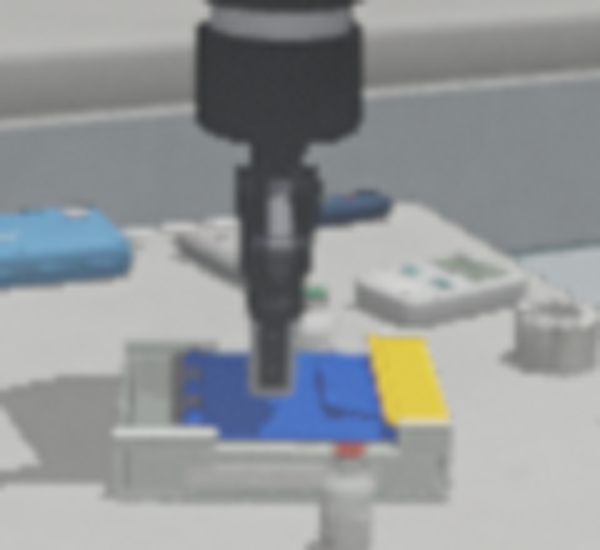

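The flap moved forward with the finger by friction: the hinge end is now at case x≈−41 mm, so travel is about 20 mm, and the edge is under the yellow lip. I'll push on to the step and the stop.

```bash
python3 -m handwheel '[[0.3,-0.1,0.05,0],[0.3,-0.15,0,0],[0.2,-0.1,0,0],[0,0,0,0]]'; python3 -m handwheel '[[0.2,-0.1,0,0],[0.1,-0.05,0,0],[0,0,0,0]]'; python3 -c "
from h import *
print(cf(r.observe()['tool_pos']).round(4))"
```

```text
time: 8.42
tool_pos: [0.599, 0.0401, -0.0097]
ee_rot: [-3.08, 0.618, 0.004]
ft_force: [-3.6, 2.7, 7.5]
finger_gap: 0.0002
time: 8.67
tool_pos: [0.6015, 0.0389, -0.0097]
ee_rot: [-3.08, 0.618, 0.005]
ft_force: [-5.4, 1.3, 9.1]
finger_gap: -0.0001
[ 0.0084 -0.0009 -0.0097]
```

```bash
python3 -m handwheel '[[0.2,-0.1,0,0],[0,0,0,0],[0,0,0,0]]'; python3 -m handwheel '[[0.1,-0.05,0,0],[0,0,0,0],[0,0,0,0]]'
python3 - <<'E'
from h import *
print(cf(r.observe()['tool_pos']).round(4))
p,d=shot('side','side8'); m=mask(p,'b',(295,365,170,222))>0
B=cf(cloud('side',d)[m]);B=B[np.isfinite(B[:,0])]; print(np.percentile(B[:,0],[.5,2,98,99.5]))
E
```

```text
time: 8.92
tool_pos: [0.6015, 0.0388, -0.01]
ee_rot: [-3.08, 0.618, 0.012]
ft_force: [-9.4, 5.7, 11.5]
finger_gap: 0.0
time: 9.17
tool_pos: [0.6014, 0.0388, -0.0101]
ee_rot: [-3.08, 0.617, 0.015]
ft_force: [-12.2, 6.4, 12.2]
finger_gap: 0.0001
[ 0.0085 -0.0011 -0.0101]
[-0.04105916 -0.03846156  0.04271782  0.04454803]
```

It's against the stop: 14 N forward with no further motion. I'll relieve the forward load, lift straight up and check.

```bash
python3 -m handwheel '[[-0.2,0.1,0.1,0],[0,0,0.3,0],[0,0,0.5,0],[0,0,1,0],[0,0,1.5,0]]'; python3 -m handwheel '[[-1,0.4,2.5,0],[-1.5,0.6,2.5,0],[-2,0.8,2,0],[-2,0.8,2,0],[0,0,0,0]]'
python3 - <<'E'
from h import *
p,d=shot('side','side9'); m=mask(p,'b',(295,365,170,222))>0
W=cf(cloud('side',d));B=W[m];B=B[np.isfinite(B[:,0])]; print(np.percentile(B[:,0],[.5,2,98,99.5]))
for a in(-.03,-.01,.03,.04): 
    s=B[(abs(B[:,0]-a)<.005)&(abs(B[:,1])>.036)]; print(a,len(s),np.median(s[:,2]))
t,dt=shot('top','top9')
cv2.imwrite('pics/c9.png',np.hstack([cv2.resize(p[130:240,280:400,::-1],(400,360),interpolation=2),cv2.resize(t[140:230,265:365,::-1],(400,360),interpolation=2)*2]))
E
```

```text
time: 9.63
tool_pos: [0.6036, 0.0374, 0.0237]
ee_rot: [3.08, -0.618, -0.002]
ft_force: [0.7, -0.2, -0.0]
finger_gap: -0.0002
time: 10.05
tool_pos: [0.5389, 0.0646, 0.1188]
ee_rot: [-3.079, 0.616, -0.01]
ft_force: [0.8, 0.6, 0.5]
finger_gap: -0.0001
[-0.04294989 -0.0386476   0.04162687  0.043031  ]
-0.03 13 0.028966414206772484
-0.01 19 0.02978784536969714
0.03 18 0.030719200241375644
0.04 20 0.031392614450887424
```

View pics/c9.png

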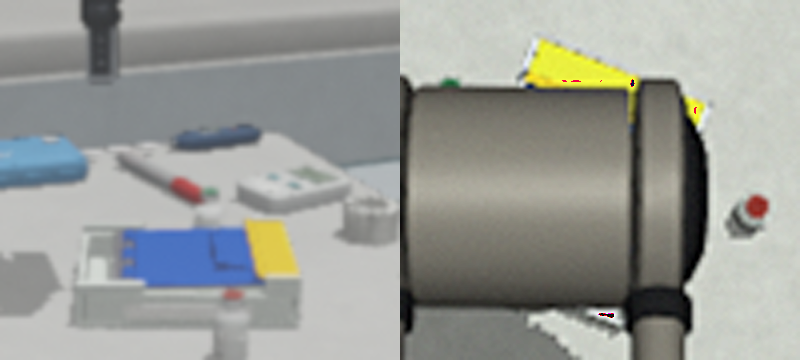

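The gripper is clear. The flap lies flat at about 0.03 rad with its edge under the lip, the hinge end is at about −40 mm (travel about 21–22 mm), and the vials stand where they were. Handing in.

```bash
python3 -m handwheel '[[0,0,0,0],[0,0,0,0]]'; python3 -c "
from plant import r
print(r.close_job())"
```

```text
time: 10.32
tool_pos: [0.5394, 0.0631, 0.1132]
ee_rot: [3.08, -0.619, -0.001]
ft_force: [-0.0, -0.5, 0.2]
finger_gap: -0.0002
the job is handed in; nothing more can be done
None
```

The syringe case is shut and I handed the job in at about 10.3 s; no verdict came back. I folded the flap flat from outside with shut fingertips, slid it forward under the lip while holding it down, pushed until it stopped, and let go.

**Last checks:**
- **Flap:** after release it lay flat at about 0.03 rad, with its edge hidden under the yellow lip.
- **Travel:** the camera puts the carriage 20–22 mm forward. It did not move further under about 14 N of forward push, so I take it to be at its stop.
- **Forces:** the highest I read was about 13 N down and 14 N forward. The wrist read about zero at hand-in, with the fingers clear.
- **Bystanders:** the vials, marker and the other things visible near the case looked unmoved in the last side view. I did not measure each one, and the arm hid part of the last top view.
- **Syringe:** the closed flap now covers it, so I couldn't see it after closing. Nothing reached into the case.

**What disagreed:**
- **Tool height:** the real fingertips sit about 38 mm above the reported tool position. The camera showed this, and lowering to a reported height of −3 mm behind the case met no contact. I corrected the heights for it.
- **Forward slide:** the flap travelled mostly by friction under the fingertip, which only came up to where the thumb step should be for the final push.

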